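# Lock the kraft paper roll onto its spindle with a linchpin

## Task

Lock the paper roll onto its spindle: take the linchpin out of the wooden block with its ring still open and, with the ring pointing out past the free end of the spindle's square bar, feel for the cross hole in the bar and press the pin gently down it until its collar sits fully home on the bar. Then swing the sprung ring down over the end of the bar until it snaps shut past the pin's lower end, and let go. Never force anything, and leave the tape, jar and small carton where they are.

Things in the scene. Friction and masses are not known exactly. Their poses are not given: they have to be found in the camera images.
- bar_mark (a point): Point on the centre line of the flat top face of the steel square bar (28 mm wide, 26 high, top 123 mm above the bench) that ends the roll's spindle. -x points along the bar to its free end, +x to the roll, z up. The bar's vertical 12.5 mm through hole (1 mm chamfer) lies on the centre line 7 to 33 mm from here towards the free end, unmeasured: feel for it. The free end is 30 mm past the hole.
- stand: Fixed stand with paper roll and bar; origin on the bench, 20 mm to -x of bar_mark, same axes. The roll, 150 mm thick, begins 60 mm to +x of bar_mark; its top is 62 mm above the bar's. A sprung ball half-way down the hole grips the pin: after about 10 mm free it presses it sideways and takes about 3 to 10 N to push on (it does not drop home). Over 50 N between pin and stand is forcing.
- linchpin: Steel linchpin, 0.2 kg. Origin on its axis at the collar's underside (seating face), z up, open ring out to -x. Round shank 11 mm thick, 74 mm long below, the last 7 mm tapering to 8 mm. Above: collar 26 mm across, 12 mm high, then a grip 20 (x) by 16 (y) by 44 mm high. Starts upright in the block, collar on its top.
- block: Fixed wooden block 70 mm square, 82 mm high, with a loose 14 mm vertical hole in its middle that holds the pin at the start. Origin at the centre of its underside.
- pin_grip (a point): Centre of the pin's grip, on its axis, 34 mm above the seating face.
- pin_tip (a point): Lower end of the pin's shank, on its axis, 74 mm below the seating face.
- ring (a joint): Ring angle about its hinge, along the pin's y through the collar 6 mm above the seating face. 0: open, level, out to the pin's -x; 1.57: shut, hanging along the shank, cross bar just past the shank's end. Sprung over centre: below 0.8 it springs back to 0, beyond 0.8 it snaps to 1.57 by itself. Takes at most about 4 N pressed at its cross bar.
- ring_bar (a point): Middle of the ring's cross bar, 85 mm from the hinge. The ring is a D-shaped loop of 5 mm wire, 43 mm wide inside, open inside except for the collar, so that the end of the square bar passes through it.
- tape: Roll of amber packing tape, 96 mm across, 48 mm high; leave it alone. Origin at the centre of its underside.
- jar: Jar with a black cap, 60 mm across, 90 mm high; leave it alone. Origin at the centre of its underside.
- carton: Flat cardboard carton 90 x 130 x 35 mm; leave it alone. Origin at the centre of its underside.
Mind the look-alikes: they are no part of the job. Of the things that look like the linchpin, the largest one is meant.

How it is judged:
On the way, in this order (a step that is already met when the one before it is completed fails the run):
1. the pin is fully home in the bar's hole, its ring still open and pointing out past the bar's free end (z of linchpin in the frame of bar_mark between -0.003 and 0.003 m and y of linchpin in the frame of bar_mark between -0.004 and 0.004 m and x of linchpin in the frame of bar_mark between -0.036 and -0.004 m and x of linchpin in the frame of bar_mark above -0.036 m and angle between linchpin's own z axis and vertical below 0.12 rad and value of joint ring below 0.4 rad and x of ring_bar in the frame of bar_mark below -0.06 m), for 0.2 s.
2. the ring has snapped shut past the pin's lower end (value of joint ring above 1.45 rad), for 0.2 s.
At the end, for the whole second after the job is handed in: The pin stands in the bar's hole, upright within 0.12 rad, its seating face within 3 mm of the bar's top and its axis within 4 mm of the bar's centre line (4 to 36 mm from the mark, towards the free end), the ring shut (joint above 1.45 rad), all at rest (z of linchpin in the frame of bar_mark between -0.003 and 0.003 m and y of linchpin in the frame of bar_mark between -0.004 and 0.004 m and x of linchpin in the frame of bar_mark between -0.036 and -0.004 m and x of linchpin in the frame of bar_mark above -0.036 m and angle between linchpin's own z axis and vertical below 0.12 rad and value of joint ring above 1.45 rad and linear speed of linchpin below 0.02 m/s); the robot touches nothing.
It fails at once if the pin or ring is forced against the stand with more than 50 N (contact force between linchpin and stand above 50 N).
It fails at once if the tape is moved more than 20 mm (distance of tape from where it was at the start of the episode above 0.02 m).
It fails at once if the jar is moved more than 20 mm (distance of jar from where it was at the start of the episode above 0.02 m).
It fails at once if the carton is moved more than 20 mm (distance of carton from where it was at the start of the episode above 0.02 m).
It also fails if it takes over 67 s, if anything falls off the work surface, if the arm or the gripper's body presses on something with over 40 N, if the wrist force passes 120 N, or if a joint passes its speed limit or range.

## Robot

A 6-joint arm with a two-finger parallel gripper is mounted at the origin on the work surface. World frame = base frame: x ahead of the robot, y to its left, z up, the work surface at z = 0. Lengths are in m, angles in rad, forces in N, time in s.
With the tool pointing down it reaches from about 0.325 to 0.775 m from the base axis. Payload 9.3 kg.
Tool frame: the origin (TCP) lies midway between the tips of the shut fingers; the grasp point (between the pads) lies 19 mm behind it; z points along the fingers, y is the line along which they close (so a half turn about z gives the same grasp; the last joint's range is limited). The gripper opens to 85 mm and grips with 20 to 120 N. Pads are 22 mm wide; open, the fingers measure 114 mm over their backs; the gripper's body (76 mm by 85 mm) begins 54 mm behind the grasp point. The pads swing forward as they close: fully open they stand 13 mm farther back than shut.
Start: joints at [-1.394, 0.259, 0.021, 1.334, 0, 1.418], TCP at [0.178, -0.52, 0.206] pointing down, gripper open.
Joint ranges: [-3.04, 3.04], [-0.91, 1.82], [-1.04, 1.36], [-1.92, 1.95], [-1.52, 1.45], [-3.14, 3.14]. Speed limits (rad/s): [2.22, 2.22, 2.79, 3.14, 3.14, 3.14].

## Interface

Orientations are given as a unit quaternion [w, x, y, z].
In Python, from workcell import * gives the robot as it stands.
- The arm moves only by the tool jog_arm, never from a script. Its argument "rows" is a list that holds one entry, the list of rows, each a list of 7 numbers: the shift along the tool's x, y, z in cm, then the turn, a rotation vector about the tool's x, y, z in degrees, then the gripper command: -1 is shut, 1 is fully open, values between are in proportion. In form: [[[tx, ty, tz, rx, ry, rz, hand], ...]]. A call has 1 to 5 rows; each row shifts and turns the commanded pose from where the row before left it, along the tool's axes as they then stand; what a row does not reach is not made up. A row lasts 1/8 s, in which the tool goes at most 62.5 mm and 10.7 degrees, less where a joint would pass 70% of its speed; a pose out of reach is approached as far as the arm can. A call with a gripper value outside its range is refused whole. The fingers move at their own pace and stop on an object; the grip force is fixed at half the most. Time passes only in rows, so rows that do not move let the fingers close. It gives the time, the measured TCP pose, the force, the opening and the grip force at its end, in the units of the state.
- state(): the state, without advancing time (a new reading comes with each control period).
- get_image(name): name is "scene" or "top" or "wrist"; returns the picture (384x512x3 uint8, red, green, blue); there is no depth.
- calibration(name): a dict with "mtx" (3x3 intrinsics, pixels), "R" (3x3) and "t" (3): a world point X has camera coordinates R X + t; the wrist camera has in their place "mount" (4x4, takes a point from camera to tool coordinates, whose origin is the TCP and whose axes are the flange's). Camera axes: x right, y down, z forward; pixel columns grow to the right and rows downward; lengths in m; the calibration is good to about 2 mm. A picture is of the moment at which its call begins: read the wrist's pose just before it. calibration takes no time and is no camera call.
- close_job(): hands the job in; it is judged then, once.
The state is a dict: "clock": time; "joint_positions": joint angles; "qd": joint speeds; "joint_torque": joint torques, N m; "eef_pos": TCP position; "ee_rot": TCP orientation; "ft_force": force on the tool from outside, world axes, zero at the start; "moment": the same for the moment, N m; "gripper_width": opening from 0.0 (shut) to 1.0 (fully open); "grip_force": force on a finger pad.
Only numpy, scipy, OpenCV 4.12 (cv2) and the standard library are available. Lean on these libraries where they do the work, as an engineer would, in place of code of your own. Each camera call takes 0.05 s, during which the arm holds its last target. There are 200 camera calls.

## Working session

There is one attempt and no reset: what is moved stays moved. The work goes in short steps, Python scripts to look and compute and a tool call to move; the robot and the scene stay as the last step left them, time stands still between calls to the robot, and variables do not carry over. Pictures are saved under pics/ and viewed, at most 10 in all, crops included, and the job is handed in when it is done.

Besides the shell and the picture viewer there is one more tool, called after "Request:" as name(argument=value, ...) on one line, values as JSON. jog_arm: Moves the arm, as the interface text tells. Its arguments: {"type":"object","properties":{"rows":{"type":"array","items":{"type":"array","items":{"type":"array","items":{"type":"number"}}}}},"required":["rows"]}

```bash
mkdir -p pics; ls
cat > h.py <<'E'
from workcell import *
import numpy as np, cv2
from scipy.spatial.transform import Rotation as Ro
def rot(q): return Ro.from_quat([q[1],q[2],q[3],q[0]]).as_matrix()
def cam(name):
    c=calibration(name); K=np.array(c['mtx'])
    if name!='wrist': return K,np.array(c['R']),np.array(c['t']).ravel()
    s=state(); T=np.eye(4); T[:3,:3]=rot(s['ee_rot']); T[:3,3]=s['eef_pos']
    M=np.linalg.inv(T@np.array(c['mount'])); return K,M[:3,:3],M[:3,3]
def ray(cm,uv):
    K,R,t=cm; d=R.T@np.linalg.solve(K,[uv[0],uv[1],1.]); return -R.T@t,d
def atz(cm,uv,z):
    o,d=ray(cm,uv); return o+d*(z-o[2])/d[2]
def proj(cm,X):
    K,R,t=cm; p=K@(R@np.asarray(X)+t); return p[:2]/p[2]
def save(name,img): cv2.imwrite('pics/'+name,cv2.cvtColor(img,cv2.COLOR_RGB2BGR))
E
python3 - <<'E'
from h import *
a=get_image('scene');b=get_image('top')
np.save('scene.npy',a);np.save('top.npy',b)
save('a.png',a); save('b.png',cv2.resize(b,(800,600),interpolation=cv2.INTER_CUBIC))
print(state()); 
for n in('scene','top'):print(calibration(n))
E
```

```text
pics
{'clock': 0.1, 'joint_positions': array([-1.39356256e+00,  2.59157967e-01,  2.08558334e-02,  1.33368356e+00,
       -1.16117548e-05,  1.41819315e+00]), 'qd': array([ 3.33921360e-05, -1.75919514e-03,  1.48829653e-03,  6.92268956e-05,
        8.53666841e-04, -1.04033263e-03]), 'joint_torque': array([ 4.41550277e-03, -5.56690300e+01,  3.45074952e+01,  1.16119062e-02,
       -2.55279156e-04, -2.51635657e-05]), 'eef_pos': array([ 0.1780819 , -0.52009171,  0.20512179]), 'ee_rot': array([-5.94564393e-04,  9.86431568e-01,  1.64171885e-01, -1.31289225e-05]), 'ft_force': array([ 0.26514975, -0.34125956, -0.14057033]), 'moment': array([ 0.00426615,  0.00835798, -0.07794003]), 'grip_force': 0.0, 'gripper_width': 0.9983762111808938}
{'mtx': array([[388.75077434,   0.        , 261.33641496],
       [  0.        , 388.75077434, 192.05442996],
       [  0.        ,   0.        ,   1.        ]]), 'R': array([[-0.83184973,  0.55461193,  0.02077596],
       [ 0.36976259,  0.58173736, -0.72447034],
       [-0.41388604, -0.59496828, -0.68899281]]), 't': array([ 0.544744  , -0.02049426,  1.30049965])}
{'mtx': array([[480.75117857,   0.        , 264.06379389],
       [  0.        , 480.75117857, 190.09516229],
       [  0.        ,   0.        ,   1.        ]]), 'R': array([[ 0.00938338, -0.99990147,  0.01044087],
       [-0.99634115, -0.01023596, -0.08485011],
       [ 0.08494862, -0.00960649, -0.99633902]]), 't': array([-0.17600245,  0.55284979,  1.13274141])}
```

View pics/a.png

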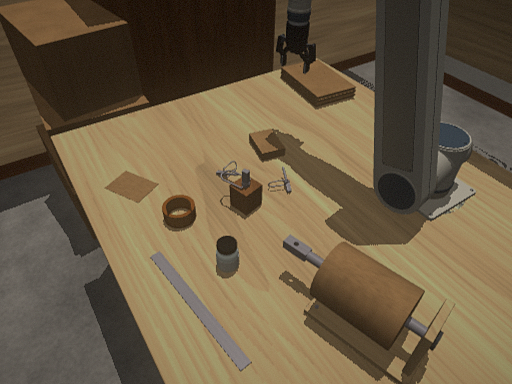

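View pics/b.png

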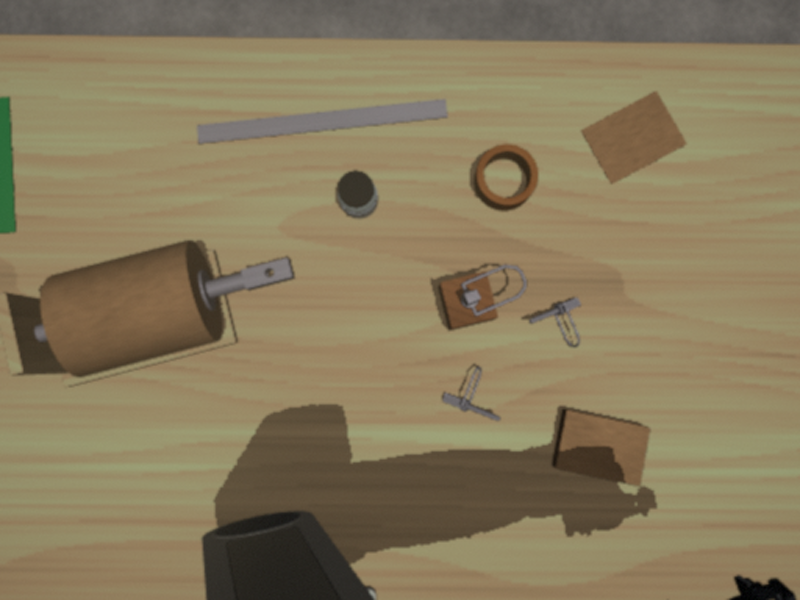

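Candidates for the linchpin in the enlarged top view are the upright pin in the block at (472,297), a small pin lying at (555,310), and a small pin lying at (468,403). The description fits the upright one: it is in the block and the largest. The bar runs from (215,287) to (292,268), with a dark spot, probably the hole, at (268,272). I'll check both in one close crop.

Run:
```python
from h import *
b=np.load('top.npy');a=np.load('scene.npy')
c1=cv2.resize(b[155:225,270:370],(800,560)[:2],interpolation=cv2.INTER_CUBIC)[:, :]
c2=cv2.resize(b[155:205,130:196],(396,300),interpolation=cv2.INTER_CUBIC)
c3=cv2.resize(a[160:210,215:281],(396,300),interpolation=cv2.INTER_CUBIC)
c1=cv2.resize(b[160:210,270:370],(600,300),interpolation=cv2.INTER_CUBIC)
o=np.zeros((600,800,3),np.uint8); o[:300,:600]=c1;o[300:,:396]=c2;o[300:,400:796]=c3
save('c.png',o)
```

```text
(no output)
```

View pics/c.png

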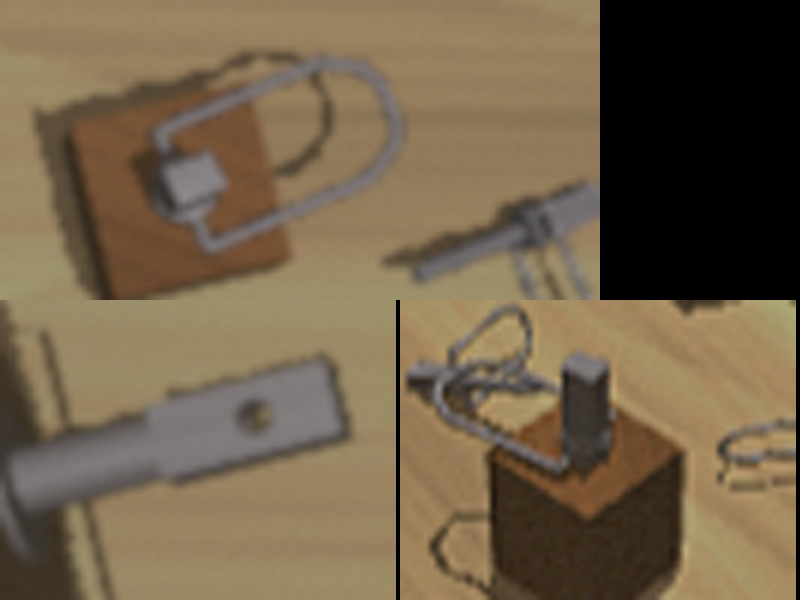

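The upper crop shows the upright pin with its ring open (grip top at (195,179), ring crossbar at (400,120)). It is clearly larger than the lying ones. The hole in the bar shows at (256,415) in the lower-left crop.

Run:
```python
from h import *
t=cam('top'); sc=cam('scene')
f=lambda x,y,ox,oy,s=6:((x+.5)/s-.5+ox,(y+.5)/s-.5+oy)
g=atz(t,f(195,179,270,160),.138)
print('grip top',g)
gc=[atz(t,f(x,y,270,160),.138)for x,y in((165,168),(212,153),(226,190),(178,205))]
print('grip centre by corners',np.mean(gc,0))
A=atz(t,f(157,140,270,160),.088);B=atz(t,f(208,246,270,160),.088);C=atz(t,f(398,120,270,160),.088)
print('ring',A,B,C,'hinge mid',(A+B)/2); 
d=C-(A+B)/2;print(np.degrees(np.arctan2(d[1],d[0])),np.linalg.norm(d)); d=A-B;print('perp',np.degrees(np.arctan2(d[1],d[0]))-90)
# legs
for p,q in (((160,140),(310,67)),((208,247),(365,187))):
  P=atz(t,f(*p,270,160),.088);Q=atz(t,f(*q,270,160),.088);d=Q-P;print('leg',np.degrees(np.arctan2(d[1],d[0])))
h=atz(t,f(256,415-300,130,155),.123);print('hole',h)
# bar corners: free end top (325,357)-(350,437)?, near end (150,405),(170,482)
cs=[atz(t,f(x,y-300,130,155),.123)for x,y in((322,357),(347,434),(150,407),(172,480))]
for c in cs:print(c)
e=(cs[0]+cs[1])/2;n=(cs[2]+cs[3])/2;d=e-n;print('bar dir to free end',np.degrees(np.arctan2(d[1],d[0])),np.linalg.norm(d),'hole to end',np.linalg.norm(e-h),np.linalg.norm(cs[0]-cs[1]))
# scene check
u=(215+585.0/6,0)
print('scene top grip',atz(sc,f(587-400,363-300,215,160),.138))
print(proj(sc,h))
```

```text
grip top [ 0.54719596 -0.25202715  0.138     ]
grip centre by corners [ 0.54720125 -0.25211908  0.138     ]
ring [ 0.56628976 -0.24199755  0.088     ] [ 0.52615533 -0.26147577  0.088     ] [ 0.57489079 -0.33369503  0.088     ] hinge mid [ 0.54622254 -0.25173666  0.088     ]
-70.7206585740782 0.08682766268785903
perp -64.11156069997585
leg -63.432727117367534
leg -68.55089831981238
hole [0.58020895 0.03300808 0.123     ]
[0.60194011 0.00932367 0.123     ]
[ 5.73544359e-01 -5.10991818e-04  1.23000000e-01]
[0.58275165 0.07192198 0.123     ]
[0.55591762 0.06310925 0.123     ]
bar dir to free end -73.73918640719465 0.06573903674164294 hole to end 0.029577184458205893 0.030050614746702644
scene top grip [ 0.54620823 -0.24966883  0.138     ]
[295.07220794 242.53542858]
```

```bash
cat >> h.py <<'E'
def down(h,tilt=0):
    """tool z down, tool x heading h deg; tilt: deg about tool y afterwards"""
    h=np.radians(h); R=np.array([[np.cos(h),np.sin(h),0],[np.sin(h),-np.cos(h),0],[0,0,-1.]])
    return R@Ro.from_euler('y',tilt,degrees=True).as_matrix()
def plan(p0,R0,p1,R1,n):
    """n equal rows (cm, deg in tool axes)"""
    rv=Ro.from_matrix(R0.T@R1).as_rotvec(); out=[]
    for i in range(n):
        R=R0@Ro.from_rotvec(rv*i/n).as_matrix()
        out.append(np.r_[R.T@(np.asarray(p1)-p0)/n*100,np.degrees(rv)/n])
    print(np.round(out,2))
def pose():
    s=state();R=rot(s['ee_rot']);x=R[:,0]
    print('t%.2f'%s['clock'],'p',np.round(s['eef_pos'],4),'xhead %.2f'%np.degrees(np.arctan2(x[1],x[0])),'z',np.round(R[:,2],3),'F',np.round(s['ft_force'],1),'M',np.round(s['moment'],2),'w%.3f g%.0f'%(s['gripper_width'],s['grip_force']))
    return s['eef_pos'],R
E
python3 - <<'E'
from h import *
p,R=pose()
c=calibration('wrist');print(c['mtx'],np.round(c['mount'],3))
t=cam('top');print('jar',atz(t,(357/1.5625,190/1.5625),.09),'tape',atz(t,(505/1.5625,172/1.5625),.048))
plan(np.array([.178,-.52,.206]),down(18.9),np.array([.547,-.251,.27]),down(113),10)
E
```

```text
t0.10 p [ 0.1781 -0.5201  0.2051] xhead 18.90 z [-0.     0.001 -1.   ] F [ 0.3 -0.3 -0.1] M [ 0.    0.01 -0.08] w0.998 g0
[[323.31178064   0.         251.2079783 ]
 [  0.         323.31178064 193.51430342]
 [  0.           0.           1.        ]] [[ 0.001 -0.949 -0.316  0.082]
 [ 1.     0.001  0.001 -0.001]
 [-0.001 -0.316  0.949 -0.169]
 [ 0.     0.     0.     1.   ]]
jar [ 0.70595899 -0.08674148  0.09      ] tape [ 0.74630104 -0.31014729  0.048     ]
[[ 4.36 -1.35 -0.64 -0.   -0.   -9.41]
 [ 4.52 -0.62 -0.64 -0.   -0.   -9.41]
 [ 4.56  0.13 -0.64 -0.   -0.   -9.41]
 [ 4.48  0.87 -0.64 -0.   -0.   -9.41]
 [ 4.28  1.6  -0.64 -0.   -0.   -9.41]
 [ 3.96  2.27 -0.64 -0.   -0.   -9.41]
 [ 3.54  2.89 -0.64 -0.   -0.   -9.41]
 [ 3.02  3.43 -0.64 -0.   -0.   -9.41]
 [ 2.41  3.88 -0.64 -0.   -0.   -9.41]
 [ 1.75  4.22 -0.64 -0.   -0.   -9.41]]
```

Request:
jog_arm(rows=[[[4.36, -1.35, -0.64, 0, 0, -9.4, 1], [4.52, -0.62, -0.64, 0, 0, -9.4, 1], [4.56, 0.13, -0.64, 0, 0, -9.4, 1], [4.48, 0.87, -0.64, 0, 0, -9.4, 1], [4.28, 1.6, -0.64, 0, 0, -9.4, 1]]])

```text
clock: 0.72
eef_pos: [0.3635, -0.3849, 0.2376]
ee_rot: [-0.0, 0.838, 0.546, -0.0]
ft_force: [-0.5, -1.0, -0.5]
gripper_width: 1.001
grip_force: 0.0
```

Request:
jog_arm(rows=[[[3.96, 2.27, -0.64, 0, 0, -9.4, 1], [3.54, 2.89, -0.64, 0, 0, -9.4, 1], [3.02, 3.43, -0.64, 0, 0, -9.4, 1], [2.41, 3.88, -0.64, 0, 0, -9.4, 1], [1.75, 4.22, -0.64, 0, 0, -9.4, 1]]])

```text
clock: 1.35
eef_pos: [0.5483, -0.2505, 0.2696]
ee_rot: [-0.0, 0.55, 0.835, -0.0]
ft_force: [0.3, -1.0, -0.3]
gripper_width: 1.002
grip_force: 0.0
```

Request:
jog_arm(rows=[[[0, 0, 0, 0, 0, 0, 1], [0, 0, 0, 0, 0, 0, 1], [0, 0, 0, 0, 0, 0, 1]]])

```text
clock: 1.72
eef_pos: [0.5465, -0.2523, 0.2696]
ee_rot: [-0.0, 0.554, 0.833, -0.0]
ft_force: [-0.6, 0.0, 0.3]
gripper_width: 1.001
grip_force: 0.0
```

Run:
```python
from h import *
pose(); w=cam('wrist'); a=get_image('wrist'); np.save('w1.npy',a); np.savez('w1c',K=w[0],R=w[1],t=w[2])
o=cv2.resize(a,(800,600),interpolation=cv2.INTER_CUBIC)
print(proj(w,[.547,-.251,.138])*1.5625)
save('d.png',o)
```

```text
t1.73 p [ 0.5465 -0.2523  0.2696] xhead 112.78 z [-0.  0. -1.] F [-0.6  0.   0.3] M [-0.01  0.01 -0.02] w1.001 g0
[393.02365333 272.61585946]
```

View pics/d.png

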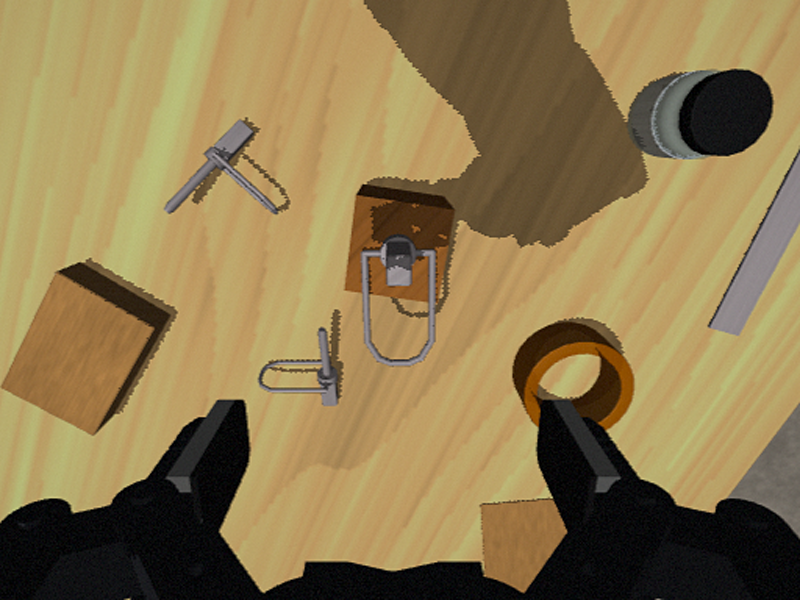

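Wrist view: the pin's grip top face is at about (399,275), the ring legs at x≈366 and x≈433, and the crossbar middle at (400,362). The pin is already nearly aligned with the tool.

Run:
```python
from h import *
z=np.load('w1c.npz');w=(z['K'],z['R'],z['t'])
f=lambda x,y:((x+.5)/1.5625-.5,(y+.5)/1.5625-.5)
print('top',atz(w,f(399,275),.138))
H=(atz(w,f(365,253),.088)+atz(w,f(434,253),.088))/2;B=atz(w,f(400,362),.088)
print('hinge',H,'bar',B)
hd=lambda d:np.degrees(np.arctan2(d[1],d[0]))
print(hd(B-H),np.linalg.norm(B-H),[hd(atz(w,f(*q),.088)-atz(w,f(*p),.088)) for p,q in(((365,255),(368,340)),((434,255),(433,340)))], 'perp',hd(atz(w,f(434,253),.088)-atz(w,f(365,253),.088)),np.linalg.norm(atz(w,f(434,253),.088)-atz(w,f(365,253),.088)))
a=np.load('w1.npy');save('e.png',cv2.resize(a[150:240,220:290],(700,900))[:600])
```

```text
top [ 0.55075146 -0.25087324  0.138     ]
hinge [ 0.55069105 -0.2483101   0.088     ] bar [ 0.58424505 -0.32609559  0.088     ]
-66.66628687087879 0.08471395916525011 [np.float64(-66.187108129267), np.float64(-66.34113718746522)] perp 22.83217834082556 0.04885308784551003
```

Request:
jog_arm(rows=[[[0, 0.3, 4, 0, 0, -0.5, 1], [0, 0, 4, 0, 0, 0, 1], [0, 0, 4, 0, 0, 0, 1], [0, 0, 0, 0, 0, 0, 1], [0, 0, 0, 0, 0, 0, 1]]])

```text
clock: 2.4
eef_pos: [0.5503, -0.2512, 0.1514]
ee_rot: [0.001, 0.549, 0.836, 0.0]
ft_force: [-0.7, -0.7, -0.1]
gripper_width: 1.001
grip_force: 0.0
```

Run:
```python
from h import *
pose(); w=cam('wrist'); a=get_image('wrist'); np.save('w2.npy',a); np.savez('w2c',K=w[0],R=w[1],t=w[2])
o=cv2.resize(a[170:384,120:400],(784,599),interpolation=cv2.INTER_CUBIC)
save('f.png',o)
```

```text
t2.40 p [ 0.5503 -0.2512  0.1514] xhead 113.34 z [ 0.002 -0.001 -1.   ] F [-0.7 -0.7 -0.1] M [ 0.02 -0.02  0.  ] w1.001 g0
```

View pics/f.png

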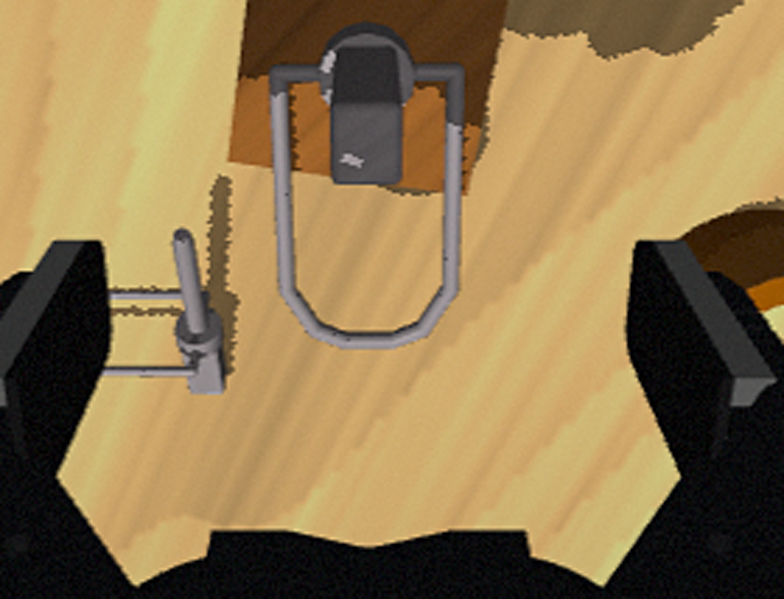

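The grip's top face is centred at (367,143) in the crop and the finger midpoint is at x≈369, so it is well centred along y.

Run:
```python
from h import *
z=np.load('w2c.npz');w=(z['K'],z['R'],z['t'])
f=lambda x,y:((x+.5)/2.8-.5+120,(y+.5)/2.8-.5+170)
P=atz(w,f(367,143),.138);print(P)
s=state();R=rot(s['ee_rot']);print('tool cm',np.round(R.T@(P-s['eef_pos'])*100,2))
H=(atz(w,f(280,74),.088)+atz(w,f(455,74),.088))/2;print('hinge',H, np.round(R.T@(H-s['eef_pos'])*100,2))
hd=lambda d:np.degrees(np.arctan2(d[1],d[0]))
B=atz(w,f(369,340),.088);print(hd(B-H),hd(atz(w,f(455,74),.088)-atz(w,f(280,74),.088)))
```

```text
[ 0.54921669 -0.24773145  0.138     ]
tool cm [0.39 0.01 1.38]
hinge [ 0.5498881  -0.24889646  0.088     ] [0.26 0.02 6.38]
-66.31263457091163 23.368121872742844
```

Request:
jog_arm(rows=[[[0.25, 0, 2.6, 0, 0, 0, 1], [0, 0, 2.6, 0, 0, 0, 1], [0, 0, 0, 0, 0, 0, 1], [0, 0, 0, 0, 0, 0, -1], [0, 0, 0, 0, 0, 0, -1]]])

```text
clock: 3.08
eef_pos: [0.5498, -0.2486, 0.0993]
ee_rot: [0.001, 0.549, 0.836, 0.0]
ft_force: [-0.5, -0.7, 0.4]
gripper_width: 0.601
grip_force: 0.0
```

Request:
jog_arm(rows=[[[0, 0, 0, 0, 0, 0, -1], [0, 0, 0, 0, 0, 0, -1], [0, 0, 0, 0, 0, 0, -1], [0, 0, 0, 0, 0, 0, -1], [0, 0, 0, 0, 0, 0, -1]]])

```text
clock: 3.7
eef_pos: [0.5491, -0.2484, 0.0983]
ee_rot: [0.0, 0.549, 0.836, -0.0]
ft_force: [-1.0, -0.6, 5.9]
gripper_width: 0.167
grip_force: 59.3
```

Run:
```python
from h import *
p,R=pose()
plan(p,R,[p[0],p[1],.235],R,3)
```

```text
t3.70 p [ 0.5491 -0.2484  0.0983] xhead 113.39 z [ 0.001 -0.001 -1.   ] F [-1.  -0.6  5.9] M [-0.03  0.41  0.03] w0.167 g59
[[-0.    0.   -4.56  0.    0.    0.  ]
 [-0.    0.   -4.56  0.    0.    0.  ]
 [-0.    0.   -4.56  0.    0.    0.  ]]
```

Request:
jog_arm(rows=[[[0, 0, -2, 0, 0, 0, -1], [0, 0, -4, 0, 0, 0, -1], [0, 0, -4, 0, 0, 0, -1], [0, 0, -4, 0, 0, 0, -1], [0, 0, 0, 0, 0, 0, -1]]])

```text
clock: 4.32
eef_pos: [0.55, -0.2487, 0.2403]
ee_rot: [0.002, 0.549, 0.836, 0.0]
ft_force: [0.7, -0.2, -2.6]
gripper_width: 0.168
grip_force: 59.2
```

Run:
```python
from h import *
p,R=pose()
plan(p,R,[.597,-.0246,.25],down(106.3),6)
```

```text
t4.33 p [ 0.55   -0.2487  0.2403] xhead 113.40 z [ 0.004 -0.002 -1.   ] F [ 0.7 -0.2 -2.6] M [ 0.03 -0.02  0.04] w0.168 g59
[[ 3.12  2.2  -0.17  0.03  0.03  1.18]
 [ 3.16  2.14 -0.17  0.03  0.03  1.18]
 [ 3.2   2.07 -0.17  0.03  0.03  1.18]
 [ 3.25  2.01 -0.17  0.03  0.03  1.18]
 [ 3.29  1.94 -0.16  0.03  0.03  1.18]
 [ 3.33  1.87 -0.16  0.03  0.03  1.18]]
```

Request:
jog_arm(rows=[[[3.1, 2.2, -0.17, 0, 0, 1.2, -1], [3.2, 2.14, -0.17, 0, 0, 1.2, -1], [3.2, 2.07, -0.17, 0, 0, 1.2, -1], [3.2, 2.0, -0.17, 0, 0, 1.2, -1], [3.3, 1.94, -0.17, 0, 0, 1.2, -1]]])

```text
clock: 4.95
eef_pos: [0.588, -0.0603, 0.2443]
ee_rot: [-0.001, 0.592, 0.806, -0.0]
ft_force: [0.9, 0.1, -2.7]
gripper_width: 0.163
grip_force: 59.1
```

Request:
jog_arm(rows=[[[3.3, 1.87, -0.17, 0, 0, 1.1, -1], [0, 0, 0, 0, 0, 0, -1], [0, 0, 0, 0, 0, 0, -1], [0, 0, 0, 0, 0, 0, -1]]])

```text
clock: 5.45
eef_pos: [0.5961, -0.0254, 0.2472]
ee_rot: [-0.0, 0.6, 0.8, -0.0]
ft_force: [-0.8, -0.3, -2.6]
gripper_width: 0.162
grip_force: 59.2
```

Run:
```python
from h import *
pose(); w=cam('wrist'); a=get_image('wrist'); np.save('w3.npy',a); np.savez('w3c',K=w[0],R=w[1],t=w[2])
print(proj(w,[.580,.033,.123]))
o=cv2.resize(a,(800,600),interpolation=cv2.INTER_CUBIC)
save('g.png',o)
```

```text
t5.45 p [ 0.5961 -0.0254  0.2472] xhead 106.24 z [-0.001  0.    -1.   ] F [-0.8 -0.3 -2.6] M [-0.01 -0.03 -0.01] w0.162 g59
[251.70089878 111.36986036]
```

View pics/g.png

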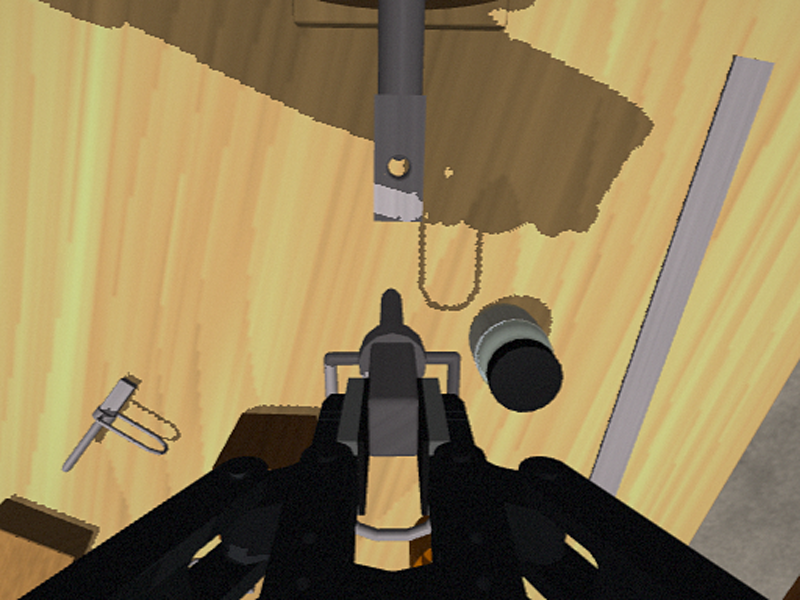

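The bar (x 374–423) lies vertical in this wrist image, so it is aligned. The hole is at (399,167), the pin tip at (392,292) and the collar at (392,352).

Run:
```python
from h import *
z=np.load('w3c.npz');w=(z['K'],z['R'],z['t'])
a=np.load('w3.npy')
f=lambda x,y:((x+.5)/1.5625-.5,(y+.5)/1.5625-.5)
g=lambda p:(np.array(p)+.5)*1.5625-.5
s=state();R=rot(s['ee_rot']);p=s['eef_pos']
for n,X in(('tip',[0,0,.0903]),('seat',[0,0,.0163]),('griptop',[0,0,-.0397]),('hingeL',[0,.0243,.0103]),('hingeR',[0,-.0243,.0103]),('bar',[-.085,0,.0103])):print(n,np.round(g(proj(w,p+R@np.array(X))),1))
h=atz(w,f(399,167),.123);print('hole',h,'tool cm',np.round(R.T@(h-p)*100,2))
hd=lambda d:np.degrees(np.arctan2(d[1],d[0]))
for P,Q in(((374,100),(374,215)),((423,100),(422,215))):print(hd(atz(w,f(*Q),.123)-atz(w,f(*P),.123)))
for P in((374,220),(422,220),(374,95),(424,95)):print(np.round(R.T@(atz(w,f(*P),.123)-p)*100,2))
o=np.hstack([cv2.resize(a[175:285,195:305],None,fx=5,fy=5,interpolation=cv2.INTER_CUBIC),cv2.resize(a[50:160,225:275],None,fx=5,fy=5,interpolation=cv2.INTER_CUBIC)])
save('i.png',o)
```

```text
tip [391.7 295.1]
seat [391.4 351.3]
griptop [391.  429.3]
hingeL [454.1 357.7]
hingeR [328.7 357.6]
bar [391.3 533.8]
hole [0.5818093  0.03767515 0.123     ] tool cm [ 6.45  0.4  12.44]
-74.37758422726023
-73.15071823447016
[ 3.48 -1.03 12.44]
[ 3.48  1.75 12.44]
[10.2  -0.96 12.45]
[10.2   1.73 12.44]
```

View pics/i.png

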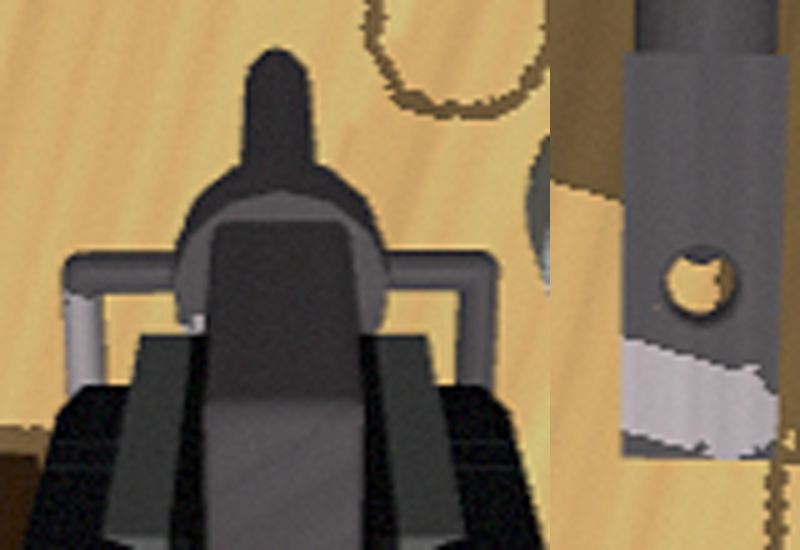

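Request:
jog_arm(rows=[[[3.0, 0.2, 0, 0, 0, 0, -1], [3.0, 0.17, 0, 0, 0, 0, -1], [0.5, 0, 1.4, 0, 0, 0, -1], [0, 0, 1.2, 0, 0, 0, -1], [0, 0, 0, 0, 0, 0, -1]]])

```text
clock: 6.12
eef_pos: [0.5812, 0.038, 0.2203]
ee_rot: [-0.001, 0.6, 0.8, -0.001]
ft_force: [0.0, 0.3, -3.2]
gripper_width: 0.171
grip_force: 59.1
```

Run:
```python
from h import *
p,R=pose()
d=R.T@(np.array([.5818093,.03767515,.123])-p)*100;print(d)
w=cam('wrist'); a=get_image('wrist')
g=cv2.resize(a[120:270,190:310],None,fx=4,fy=4,interpolation=cv2.INTER_CUBIC);save('j.png',g)
print((proj(w,[.5818,.0377,.123])-[190,120])*4)
```

```text
t6.12 p [0.5812 0.038  0.2203] xhead 106.24 z [-0.003 -0.    -1.   ] F [ 0.   0.3 -3.2] M [0.08 0.04 0.03] w0.171 g59
[-0.05345962  0.07834629  9.73221224]
[245.52124536 266.33730685]
```

View pics/j.png

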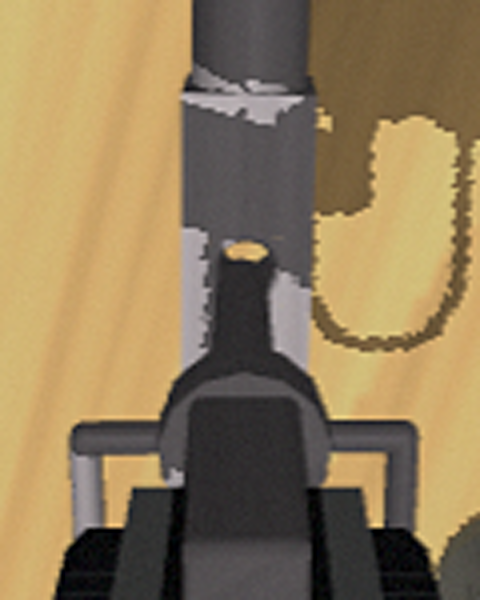

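The tip stands just over the hole. The visible rim of the hole is at (246,248), with the tip centred at x≈245 and the bar centre at about 247.5, so I'll nudge +0.5 mm in y and descend gently.

Request:
jog_arm(rows=[[[0, 0.05, 0.4, 0, 0, 0, -1], [0, 0, 0.2, 0, 0, 0, -1], [0, 0, 0.15, 0, 0, 0, -1], [0, 0, 0.15, 0, 0, 0, -1], [0, 0, 0, 0, 0, 0, -1]]])

```text
clock: 6.8
eef_pos: [0.5821, 0.039, 0.2128]
ee_rot: [-0.0, 0.6, 0.8, -0.0]
ft_force: [-0.2, -0.5, -2.6]
gripper_width: 0.168
grip_force: 59.2
```

```bash
python3 -c "
from h import *
pose()"
```

```text
t6.80 p [0.5821 0.039  0.2128] xhead 106.30 z [-0. -0. -1.] F [-0.2 -0.5 -2.6] M [-0.02 -0.01  0.02] w0.168 g59
```

Request:
jog_arm(rows=[[[0, 0, 0.1, 0, 0, 0, -1], [0, 0, 0.1, 0, 0, 0, -1], [0, 0, 0.1, 0, 0, 0, -1], [0, 0, 0, 0, 0, 0, -1]]])

```text
clock: 7.3
eef_pos: [0.5821, 0.039, 0.2098]
ee_rot: [-0.0, 0.6, 0.8, -0.0]
ft_force: [-0.2, -0.5, -2.9]
gripper_width: 0.171
grip_force: 59.2
```

Request:
jog_arm(rows=[[[0, 0, 0.1, 0, 0, 0, -1], [0, 0, 0, 0, 0, 0, -1], [0, 0, 0, 0, 0, 0, -1]]])

```text
clock: 7.68
eef_pos: [0.5821, 0.039, 0.2089]
ee_rot: [0.0, 0.6, 0.8, -0.0]
ft_force: [-0.4, -0.1, -3.1]
gripper_width: 0.169
grip_force: 59.2
```

Request:
jog_arm(rows=[[[0, 0, 0.1, 0, 0, 0, -1], [0, 0, 0.1, 0, 0, 0, -1], [0, 0, 0.1, 0, 0, 0, -1], [0, 0, 0, 0, 0, 0, -1]]])

```text
clock: 8.18
eef_pos: [0.5821, 0.039, 0.2057]
ee_rot: [-0.0, 0.6, 0.8, -0.0]
ft_force: [-0.2, -0.7, -3.5]
gripper_width: 0.17
grip_force: 59.2
```

Request:
jog_arm(rows=[[[0, 0, 0.1, 0, 0, 0, -1], [0, 0, 0.1, 0, 0, 0, -1], [0, 0, 0, 0, 0, 0, -1]]])

```text
clock: 8.55
eef_pos: [0.5821, 0.039, 0.2038]
ee_rot: [-0.0, 0.6, 0.8, -0.0]
ft_force: [0.1, -0.3, -3.1]
gripper_width: 0.163
grip_force: 59.2
```

```bash
python3 -c "
from h import *
pose()"
```

```text
t8.55 p [0.5821 0.039  0.2038] xhead 106.29 z [-0. -0. -1.] F [ 0.1 -0.3 -3.1] M [-0.37  0.01  0.01] w0.163 g59
```

Request:
jog_arm(rows=[[[0, 0, 0.1, 0, 0, 0, -1], [0, 0, 0.1, 0, 0, 0, -1], [0, 0, 0, 0, 0, 0, -1]]])

```text
clock: 8.93
eef_pos: [0.5821, 0.039, 0.2018]
ee_rot: [0.0, 0.6, 0.8, -0.0]
ft_force: [0.4, -1.5, -2.6]
gripper_width: 0.168
grip_force: 59.2
```

```bash
python3 -c "
from h import *
pose()"
```

```text
t8.93 p [0.5821 0.039  0.2018] xhead 106.30 z [ 0. -0. -1.] F [ 0.4 -1.5 -2.6] M [-0.42 -0.12 -0.01] w0.168 g59
```

Request:
jog_arm(rows=[[[-0.04, 0, 0.1, 0, 0, 0, -1], [0, 0, 0.1, 0, 0, 0, -1], [0, 0, 0, 0, 0, 0, -1]]])

```text
clock: 9.3
eef_pos: [0.5823, 0.0386, 0.1998]
ee_rot: [0.0, 0.6, 0.8, -0.0]
ft_force: [1.2, -1.1, -2.9]
gripper_width: 0.172
grip_force: 59.2
```

```bash
python3 -c "
from h import *
pose()"
```

```text
t9.30 p [0.5823 0.0386 0.1998] xhead 106.29 z [ 0. -0. -1.] F [ 1.2 -1.1 -2.9] M [-0.52 -0.28  0.01] w0.172 g59
```

Request:
jog_arm(rows=[[[-0.03, 0.03, 0.1, 0, 0, 0, -1], [0, 0, 0.1, 0, 0, 0, -1], [0, 0, 0.1, 0, 0, 0, -1], [0, 0, 0, 0, 0, 0, -1]]])

```text
clock: 9.8
eef_pos: [0.5826, 0.0383, 0.1969]
ee_rot: [0.0, 0.6, 0.8, -0.0]
ft_force: [-0.0, -2.1, 0.1]
gripper_width: 0.17
grip_force: 59.5
```

```bash
python3 -c "
from h import *
pose()"
```

```text
t9.80 p [0.5826 0.0383 0.1969] xhead 106.29 z [ 0. -0. -1.] F [-0.  -2.1  0.1] M [-0.76 -0.05  0.01] w0.170 g59
```

Request:
jog_arm(rows=[[[-0.03, 0, 0.1, 0, 0, 0, -1], [0, 0, 0.1, 0, 0, 0, -1], [0, 0, 0.1, 0, 0, 0, -1], [0, 0, 0, 0, 0, 0, -1]]])

```text
clock: 10.3
eef_pos: [0.5826, 0.0381, 0.1936]
ee_rot: [-0.0, 0.6, 0.8, -0.0]
ft_force: [0.2, -3.0, 1.0]
gripper_width: 0.168
grip_force: 59.6
```

```bash
python3 -c "
from h import *
pose()"
```

```text
t10.30 p [0.5826 0.0381 0.1936] xhead 106.29 z [-0. -0. -1.] F [ 0.2 -3.   1. ] M [-0.77  0.08  0.03] w0.168 g60
```

Request:
jog_arm(rows=[[[-0.02, 0, 0.1, 0, 0, 0, -1], [0, 0, 0.15, 0, 0, 0, -1], [0, 0, 0.15, 0, 0, 0, -1], [0, 0, 0.1, 0, 0, 0, -1], [0, 0, 0, 0, 0, 0, -1]]])

```text
clock: 10.92
eef_pos: [0.5827, 0.038, 0.1887]
ee_rot: [-0.0, 0.6, 0.8, -0.0]
ft_force: [-1.1, -2.6, 2.4]
gripper_width: 0.173
grip_force: 59.8
```

```bash
python3 -c "
from h import *
pose()"
```

```text
t10.93 p [0.5827 0.038  0.1887] xhead 106.29 z [-0.  0. -1.] F [-1.1 -2.6  2.4] M [-0.74  0.26 -0.02] w0.173 g60
```

Request:
jog_arm(rows=[[[0, -0.02, 0.15, 0, 0, 0, -1], [0, 0, 0.2, 0, 0, 0, -1], [0, 0, 0.2, 0, 0, 0, -1], [0, 0, 0.15, 0, 0, 0, -1], [0, 0, 0, 0, 0, 0, -1]]])

```text
clock: 11.55
eef_pos: [0.5825, 0.0379, 0.1817]
ee_rot: [-0.0, 0.6, 0.8, -0.0]
ft_force: [-1.2, -2.3, 1.8]
gripper_width: 0.164
grip_force: 59.8
```

```bash
python3 -c "
from h import *
pose()"
```

```text
t11.55 p [0.5825 0.0379 0.1817] xhead 106.29 z [-0. -0. -1.] F [-1.2 -2.3  1.8] M [-0.82  0.22  0.02] w0.164 g60
```

Request:
jog_arm(rows=[[[0, -0.02, 0.2, 0, 0, 0, -1], [0, 0, 0.3, 0, 0, 0, -1], [0, 0, 0.3, 0, 0, 0, -1], [0, 0, 0.2, 0, 0, 0, -1], [0, 0, 0, 0, 0, 0, -1]]])

```text
clock: 12.18
eef_pos: [0.5823, 0.0378, 0.1716]
ee_rot: [-0.0, 0.6, 0.8, -0.0]
ft_force: [0.2, -3.1, 1.2]
gripper_width: 0.165
grip_force: 59.7
```

```bash
python3 -c "
from h import *
pose()"
```

```text
t12.18 p [0.5823 0.0378 0.1716] xhead 106.29 z [-0. -0. -1.] F [ 0.2 -3.1  1.2] M [-0.9   0.07 -0.01] w0.165 g60
```

Request:
jog_arm(rows=[[[-0.02, 0, 0.3, 0, 0, 0, -1], [0, 0, 0.3, 0, 0, 0, -1], [0, 0, 0.3, 0, 0, 0, -1], [0, 0, 0.3, 0, 0, 0, -1], [0, 0, 0, 0, 0, 0, -1]]])

```text
clock: 12.8
eef_pos: [0.5822, 0.0376, 0.1592]
ee_rot: [-0.0, 0.6, 0.8, -0.0]
ft_force: [-0.2, -4.6, -1.2]
gripper_width: 0.167
grip_force: 59.4
```

Request:
jog_arm(rows=[[[-0.02, 0, 0.3, 0, 0, 0, -1], [0, 0, 0.3, 0, 0, 0, -1], [0, 0, 0.3, 0, 0, 0, -1], [0, 0, 0.2, 0, 0, 0, -1], [0, 0, 0, 0, 0, 0, -1]]])

```text
clock: 13.42
eef_pos: [0.5822, 0.0375, 0.1484]
ee_rot: [-0.0, 0.6, 0.8, -0.0]
ft_force: [-1.4, -3.1, -2.3]
gripper_width: 0.166
grip_force: 59.3
```

```bash
python3 -c "
from h import *
pose()"
```

```text
t13.43 p [0.5822 0.0375 0.1484] xhead 106.29 z [-0.001  0.    -1.   ] F [-1.4 -3.1 -2.3] M [-1.04  0.11  0.04] w0.166 g59
```

Request:
jog_arm(rows=[[[0, 0, 0.2, 0, 0, 0, -1], [0, 0, 0.2, 0, 0, 0, -1], [0, 0, 0.2, 0, 0, 0, -1], [0, 0, 0.1, 0, 0, 0, -1]]])

```text
clock: 13.92
eef_pos: [0.5824, 0.0374, 0.142]
ee_rot: [0.0, 0.6, 0.8, -0.0]
ft_force: [-2.1, -4.6, 6.5]
gripper_width: 0.168
grip_force: 60.4
```

Request:
jog_arm(rows=[[[0, 0, 0.05, 0, 0, 0, -1], [0, 0, 0.05, 0, 0, 0, -1], [0, 0, 0, 0, 0, 0, -1]]])

```text
clock: 14.3
eef_pos: [0.5824, 0.0374, 0.141]
ee_rot: [0.0, 0.6, 0.8, -0.0]
ft_force: [-2.9, -3.8, 5.4]
gripper_width: 0.166
grip_force: 60.2
```

```bash
python3 -c "
from h import *
pose()"
```

```text
t14.30 p [0.5824 0.0374 0.141 ] xhead 106.29 z [ 0. -0. -1.] F [-2.9 -3.8  5.4] M [-1.1   0.65  0.02] w0.166 g60
```

Request:
jog_arm(rows=[[[0, -0.03, 0.05, 0, 0, 0, -1], [0, 0, 0.05, 0, 0, 0, -1], [0, 0, 0, 0, 0, 0, -1]]])

```text
clock: 14.68
eef_pos: [0.5823, 0.0373, 0.1398]
ee_rot: [0.0, 0.6, 0.8, 0.0]
ft_force: [-1.6, -4.5, 2.7]
gripper_width: 0.166
grip_force: 60.0
```

Request:
jog_arm(rows=[[[0, 0, 0.05, 0, 0, 0, -1], [0, 0, 0, 0, 0, 0, -1]]])

```text
clock: 14.92
eef_pos: [0.5822, 0.0374, 0.1394]
ee_rot: [0.0, 0.6, 0.8, -0.0]
ft_force: [-1.7, -4.6, 4.8]
gripper_width: 0.164
grip_force: 60.1
```

Request:
jog_arm(rows=[[[0, 0, 0.05, 0, 0, 0, -1], [0, 0, 0, 0, 0, 0, -1]]])

```text
clock: 15.18
eef_pos: [0.5823, 0.0373, 0.1394]
ee_rot: [0.0, 0.6, 0.8, 0.0]
ft_force: [-2.1, -4.2, 7.5]
gripper_width: 0.165
grip_force: 60.6
```

Request:
jog_arm(rows=[[[0, 0, 0.05, 0, 0, 0, -1], [0, 0, 0, 0, 0, 0, -1]]])

```text
clock: 15.42
eef_pos: [0.5823, 0.0373, 0.1393]
ee_rot: [0.001, 0.6, 0.8, 0.0]
ft_force: [-4.2, -5.0, 11.4]
gripper_width: 0.166
grip_force: 61.1
```

Request:
jog_arm(rows=[[[0, 0, 0.04, 0, 0, 0, -1], [0, 0, 0, 0, 0, 0, -1]]])

```text
clock: 15.68
eef_pos: [0.5824, 0.0373, 0.1393]
ee_rot: [0.001, 0.6, 0.8, 0.0]
ft_force: [-5.4, -4.4, 14.7]
gripper_width: 0.168
grip_force: 61.4
```

Request:
jog_arm(rows=[[[0, 0, -0.08, 0, 0, 0, -1], [0, 0, 0, 0, 0, 0, 0.2], [0, 0, 0, 0, 0, 0, 0.2], [0, 0, 0, 0, 0, 0, 0.2]]])

```text
clock: 16.18
eef_pos: [0.5822, 0.0377, 0.1385]
ee_rot: [-0.0, 0.6, 0.8, 0.0]
ft_force: [-0.1, 0.5, -0.2]
gripper_width: 0.603
grip_force: 0.0
```

Request:
jog_arm(rows=[[[0, 0, -1, 0, 0, 0, 0.2], [0, 0, -4, 0, 0, 0, 0.2], [0, 0, -4, 0, 0, 0, 0.2], [0, 0, -3, 0, 0, 0, 0.2], [0, 0, 0, 0, 0, 0, 0.2]]])

```text
clock: 16.8
eef_pos: [0.5831, 0.0374, 0.2617]
ee_rot: [0.002, 0.6, 0.8, 0.001]
ft_force: [0.1, 0.7, -1.2]
gripper_width: 0.597
grip_force: 0.0
```

Run:
```python
from h import *
pose(); w=cam('wrist'); a=get_image('wrist'); np.save('w4.npy',a); np.savez('w4c',K=w[0],R=w[1],t=w[2])
o=cv2.resize(a[120:384,130:382],(572,600),interpolation=cv2.INTER_CUBIC)
save('k.png',o)
fr=np.array([.2806,-.9598,0]);P=np.array([.5823,.0375,.123])
sc=lambda X:np.round((proj(w,X)-[130,120]+.5)*600/264,0)
print('pred gripTop',sc(P+[0,0,.056]),'collar top',sc(P+[0,0,.012]),'ringbar',sc(P+fr*.085+[0,0,.006]),'bar end',sc(P+fr*.03))
```

```text
t16.80 p [0.5831 0.0374 0.2617] xhead 106.30 z [ 0.005 -0.    -1.   ] F [ 0.1  0.7 -1.2] M [0.02 0.   0.02] w0.597 g0
pred gripTop [272. 162.] collar top [272. 129.] ringbar [272. 303.] bar end [272. 187.]
```

View pics/k.png

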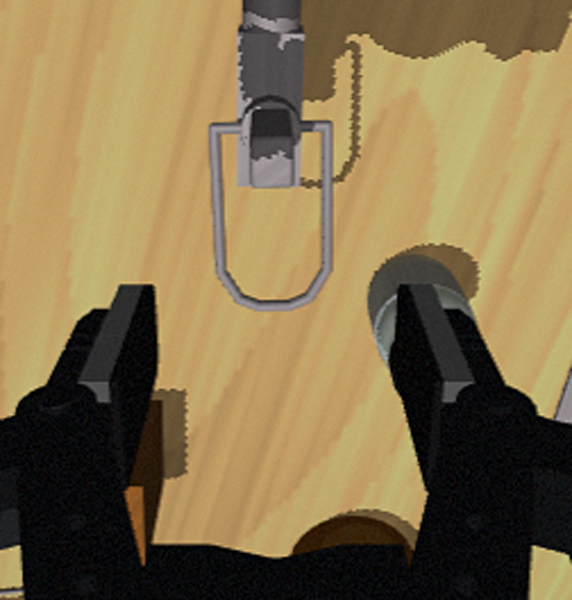

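The pin stands seated on the bar. The open ring points out past the free end, with its crossbar at (273,303), exactly where predicted. Next is planning the ring press with a tilted, shut gripper.

Run:
```python
from h import *
p,R=pose()
fr=np.array([.2806,-.9598,0]);H=np.array([.5823,.0375,.129]);up=np.array([0,0,1.])
R1=down(106.3,25)
A=H+fr*.087+up*.10
B=H+fr*.087+up*.015
print('A');plan(p,R,A,R1,4)
print('A->B');plan(A,R1,B,R1,3)
prev=B
for ph in (0,8,16,24,32,40,46,52,58):
    q=np.radians(ph); T=H+.086*(fr*np.cos(q)-up*np.sin(q))-R1[:,2]*.0025
    print(ph,np.round(T,4),np.round(R1.T@(T-prev)*100,2)); prev=T
```

```text
t16.85 p [0.5826 0.0374 0.2599] xhead 106.30 z [ 0.002 -0.    -1.   ] F [-0.1 -0.1 -0.5] M [ 0.   -0.    0.02] w0.603 g0
A
[[-2.17 -0.01  0.77  0.03  6.26  0.01]
 [-2.24 -0.01  0.53  0.03  6.26  0.01]
 [-2.29 -0.01  0.29  0.03  6.26  0.01]
 [-2.3  -0.01  0.03  0.03  6.26  0.01]]
A->B
[[-1.2   0.    2.57  0.    0.    0.  ]
 [-1.2   0.    2.57  0.    0.    0.  ]
 [-1.2   0.    2.57  0.    0.    0.  ]]
0 [ 0.6067 -0.0461  0.1313] [-0.54  0.    1.15]
8 [ 0.6065 -0.0453  0.1193] [-0.43  0.    1.12]
16 [ 0.6058 -0.0429  0.1076] [-0.27  0.    1.17]
24 [ 0.6046 -0.0389  0.0963] [-0.1  0.   1.2]
32 [ 0.6031 -0.0335  0.0857] [0.06 0.   1.2 ]
40 [ 0.6011 -0.0267  0.076 ] [0.23 0.   1.18]
46 [ 0.5994 -0.0209  0.0694] [0.28 0.   0.86]
52 [ 0.5975 -0.0143  0.0635] [0.37 0.   0.82]
58 [ 0.5954 -0.0073  0.0583] [0.45 0.   0.78]
```

Request:
jog_arm(rows=[[[-2.17, 0, 0.77, 0, 6.25, 0, -1], [-2.24, 0, 0.53, 0, 6.25, 0, -1], [-2.29, 0, 0.29, 0, 6.25, 0, -1], [-2.3, 0, 0.03, 0, 6.25, 0, -1], [0, 0, 0, 0, 0, 0, -1]]])

```text
clock: 17.48
eef_pos: [0.6065, -0.0488, 0.2238]
ee_rot: [-0.176, 0.587, 0.779, 0.13]
ft_force: [0.1, 0.6, -0.5]
gripper_width: -0.001
grip_force: 0.0
```

Request:
jog_arm(rows=[[[-1.2, 0, 2.57, 0, 0, 0, -1], [-1.2, 0, 2.57, 0, 0, 0, -1], [-1.2, 0, 2.57, 0, 0, 0, -1], [0, 0, 0, 0, 0, 0, -1], [0, 0, 0, 0, 0, 0, -1]]])

```text
clock: 18.1
eef_pos: [0.6067, -0.0455, 0.1439]
ee_rot: [-0.173, 0.585, 0.782, 0.13]
ft_force: [0.1, -1.1, 0.0]
gripper_width: 0.001
grip_force: 0.0
```

Run:
```python
from h import *
p,R=pose()
print(np.round(R.T@(np.array([.6067,-.0461,.1313])-p)*100,2))
```

```text
t18.10 p [ 0.6067 -0.0455  0.1439] xhead 106.35 z [-0.118  0.405 -0.907] F [ 0.1 -1.1  0. ] M [-0.31 -0.13 -0.01] w0.001 g0
[-0.58 -0.02  1.12]
```

Request:
jog_arm(rows=[[[-0.28, 0, 0.58, 0, 0, 0, -1], [-0.28, 0, 0.57, 0, 0, 0, -1], [-0.22, 0, 0.56, 0, 0, 0, -1], [-0.21, 0, 0.56, 0, 0, 0, -1], [0, 0, 0, 0, 0, 0, -1]]])

```text
clock: 18.73
eef_pos: [0.6062, -0.0453, 0.1175]
ee_rot: [-0.174, 0.586, 0.781, 0.13]
ft_force: [0.2, 0.6, -0.4]
gripper_width: 0.001
grip_force: 0.0
```

Request:
jog_arm(rows=[[[-0.14, 0, 0.58, 0, 0, 0, -1], [-0.13, 0, 0.58, 0, 0, 0, -1], [0, 0, 0, 0, 0, 0, -1]]])

```text
clock: 19.1
eef_pos: [0.6054, -0.0428, 0.1059]
ee_rot: [-0.174, 0.586, 0.781, 0.13]
ft_force: [-0.0, 0.7, 0.8]
gripper_width: 0.005
grip_force: 0.0
```

Run:
```python
from h import *
p,R=pose()
print(np.round(R.T@(np.array([.6058,-.0429,.1076])-p)*100,2))
```

```text
t19.10 p [ 0.6054 -0.0428  0.1059] xhead 106.29 z [-0.119  0.406 -0.906] F [-0.   0.7  0.8] M [-0.37 -0.12  0.06] w0.005 g0
[ 0.06  0.03 -0.16]
```

Request:
jog_arm(rows=[[[-0.05, 0, 0.6, 0, 0, 0, -1], [-0.05, 0, 0.6, 0, 0, 0, -1], [0, 0, 0, 0, 0, 0, -1]]])

```text
clock: 19.48
eef_pos: [0.6047, -0.0394, 0.0949]
ee_rot: [-0.173, 0.586, 0.781, 0.13]
ft_force: [2.1, -4.8, 2.7]
gripper_width: 0.001
grip_force: 2.2
```

Run:
```python
from h import *
p,R=pose()
b=get_image('top');np.save('t2.npy',b);a=get_image('wrist');np.save('w5.npy',a);s=get_image('scene');np.save('s2.npy',s)
```

```text
t19.48 p [ 0.6047 -0.0394  0.0949] xhead 106.29 z [-0.118  0.405 -0.907] F [ 2.1 -4.8  2.7] M [-1.04 -0.3  -0.01] w0.001 g2
```

Run:
```python
from h import *
a=np.load('w5.npy');s=np.load('s2.npy')
w=cam('wrist')
fr=np.array([.2806,-.9598,0]);H=np.array([.5823,.0375,.129]);up=np.array([0,0,1.])
sc=cam('scene')
for ph in(0,24,40):
    q=np.radians(ph);X=H+.085*(fr*np.cos(q)-up*np.sin(q));print(ph,np.round((proj(w,X)-[130,90])*1.9),np.round((proj(sc,X)-[245,190])*5)+[400,0])
p=state()['eef_pos'];print('tcp',np.round((proj(w,p)-[130,90])*1.9))
o=np.zeros((600,800,3),np.uint8)
x=cv2.resize(a[90:384,130:340],None,fx=1.9,fy=1.9,interpolation=cv2.INTER_CUBIC);o[:x.shape[0],:x.shape[1]]=x[:600]
x=cv2.resize(s[190:300,245:325],None,fx=5,fy=5,interpolation=cv2.INTER_CUBIC);o[:x.shape[0],400:]=x
save('l.png',o)
```

```text
0 [228. 301.] [519. 177.]
24 [229. 270.] [527. 228.]
40 [229. 233.] [545. 265.]
tcp [229. 278.]
```

View pics/l.png

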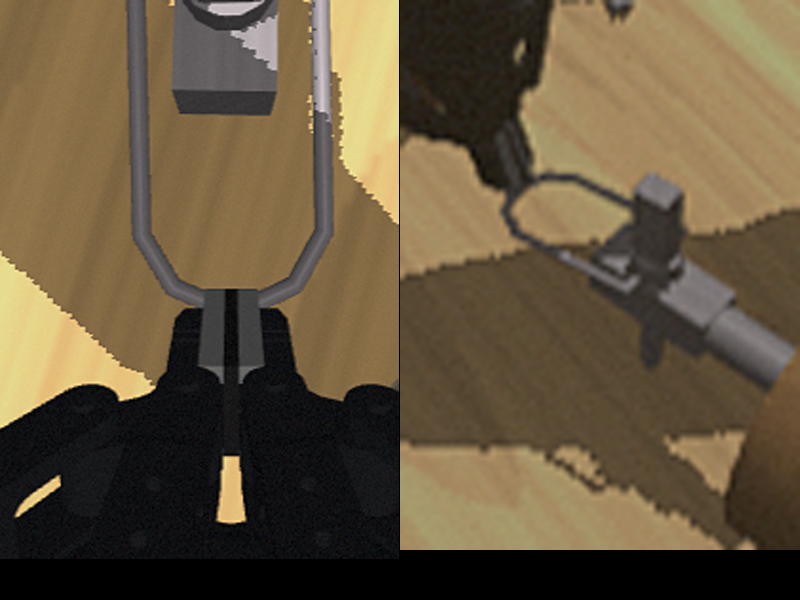

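Run:
```python
from h import *
w=cam('wrist');sc=cam('scene')
fr=np.array([.2806,-.9598,0]);lat=np.array([.9598,.2806,0]);H=np.array([.5823,.0375,.129]);up=np.array([0,0,1.])
for ph in(-10,0,8,16,24,32):
    q=np.radians(ph);X=lambda r,y:H+r*(fr*np.cos(q)-up*np.sin(q))+y*lat
    print(ph,[list(np.round((proj(w,X(*v))-[130,90])*1.9)) for v in((.068,.024),(.068,-.024),(.085,0.008),(.085,-.008))],[list(np.round((proj(sc,X(*v))-[245,190])*5)+[400,0]) for v in((.0,.024),(0,-.024),(.068,.024),(.068,-.024),(.085,0.008),(.085,-.008))])
print('fingertip in scene',np.round((proj(sc,state()['eef_pos'])-[245,190])*5)+[400,0])
```

```text
-10 [[np.float64(332.0), np.float64(225.0)], [np.float64(125.0), np.float64(225.0)], [np.float64(264.0), np.float64(299.0)], [np.float64(192.0), np.float64(299.0)]] [[np.float64(624.0), np.float64(292.0)], [np.float64(682.0), np.float64(234.0)], [np.float64(517.0), np.float64(206.0)], [np.float64(577.0), np.float64(152.0)], [np.float64(511.0), np.float64(167.0)], [np.float64(532.0), np.float64(150.0)]]
0 [[np.float64(324.0), np.float64(233.0)], [np.float64(132.0), np.float64(232.0)], [np.float64(261.0), np.float64(301.0)], [np.float64(196.0), np.float64(301.0)]] [[np.float64(624.0), np.float64(292.0)], [np.float64(682.0), np.float64(234.0)], [np.float64(515.0), np.float64(221.0)], [np.float64(574.0), np.float64(167.0)], [np.float64(509.0), np.float64(186.0)], [np.float64(529.0), np.float64(168.0)]]
8 [[np.float64(319.0), np.float64(232.0)], [np.float64(138.0), np.float64(232.0)], [np.float64(258.0), np.float64(296.0)], [np.float64(198.0), np.float64(296.0)]] [[np.float64(624.0), np.float64(292.0)], [np.float64(682.0), np.float64(234.0)], [np.float64(515.0), np.float64(234.0)], [np.fl
[... 659 characters left out ...]
0), np.float64(270.0)]] [[np.float64(624.0), np.float64(292.0)], [np.float64(682.0), np.float64(234.0)], [np.float64(522.0), np.float64(262.0)], [np.float64(580.0), np.float64(208.0)], [np.float64(518.0), np.float64(237.0)], [np.float64(537.0), np.float64(219.0)]]
32 [[np.float64(306.0), np.float64(206.0)], [np.float64(151.0), np.float64(205.0)], [np.float64(253.0), np.float64(253.0)], [np.float64(204.0), np.float64(253.0)]] [[np.float64(624.0), np.float64(292.0)], [np.float64(682.0), np.float64(234.0)], [np.float64(528.0), np.float64(277.0)], [np.float64(586.0), np.float64(223.0)], [np.float64(525.0), np.float64(256.0)], [np.float64(544.0), np.float64(238.0)]]
fingertip in scene [524. 225.]
```

The ring is only deflected about 5–8°: leg ends are at (137,236) and (323,236) in the wrist crop, and the scene crop shows the wire at the fingertip near (520,190). The real fingertip contact is roughly 20 mm behind the nominal TCP, and the wire sits on its pinward edge. I'll back up, shift pinward, and press again.

Request:
jog_arm(rows=[[[0, 0, -1.5, 0, 0, 0, -1], [0, 0, -2.0, 0, 0, 0, -1], [0.8, 0, 0, 0, 0, 0, -1], [0, 0, 0, 0, 0, 0, -1]]])

```text
clock: 20.12
eef_pos: [0.6063, -0.0454, 0.1304]
ee_rot: [-0.173, 0.585, 0.781, 0.13]
ft_force: [0.4, 0.2, 0.4]
gripper_width: 0.005
grip_force: 0.0
```

```bash
cat >> h.py <<'E'
fr=np.array([.2806,-.9598,0]);H=np.array([.5823,.0375,.129]);up=np.array([0,0,1.])
def wire(p,R):
    for ph in(0,10,20,30,40,50):
        q=np.radians(ph);d=R.T@(H+.085*(fr*np.cos(q)-up*np.sin(q))-p)*1000;print(ph,'wire in tool mm',np.round(d,1))
E
python3 - <<'E'
from h import *
wire(*pose())
s=state();print(np.round(s['joint_positions'],2))
E
```

```text
t20.12 p [ 0.6063 -0.0454  0.1304] xhead 106.33 z [-0.119  0.406 -0.906] F [0.4 0.2 0.4] M [-0.39 -0.12  0.01] w0.005 g0
0 wire in tool mm [0.6 0.2 1.8]
10 wire in tool mm [-4.5  0.2 15.8]
20 wire in tool mm [-7.1  0.2 30.3]
30 wire in tool mm [-7.1  0.2 45.2]
40 wire in tool mm [-4.5  0.2 59.8]
50 wire in tool mm [ 0.5  0.2 73.7]
[-0.39  0.55  0.21  1.51  0.34  0.85]
```

Request:
jog_arm(rows=[[[0, 0, 0.4, 0, 0, 0, -1], [0, 0, 0.4, 0, 0, 0, -1], [0, 0, 0, 0, 0, 0, -1]]])

```text
clock: 20.5
eef_pos: [0.6053, -0.0427, 0.1223]
ee_rot: [-0.174, 0.585, 0.781, 0.13]
ft_force: [0.4, 0.1, -0.1]
gripper_width: -0.002
grip_force: 0.0
```

Request:
jog_arm(rows=[[[0, 0, 0.4, 0, 0, 0, -1], [0, 0, 0.4, 0, 0, 0, -1], [0, 0, 0, 0, 0, 0, -1]]])

```text
clock: 20.88
eef_pos: [0.6045, -0.0396, 0.1154]
ee_rot: [-0.174, 0.585, 0.781, 0.13]
ft_force: [0.3, 0.0, -0.7]
gripper_width: -0.001
grip_force: 0.0
```

Run:
```python
from h import *
wire(*pose())
```

```text
t20.88 p [ 0.6045 -0.0396  0.1154] xhead 106.29 z [-0.119  0.406 -0.906] F [ 0.3  0.  -0.7] M [-0.38 -0.09 -0.02] w-0.001 g0
0 wire in tool mm [  1.4   0.3 -14.4]
10 wire in tool mm [-3.7  0.3 -0.4]
20 wire in tool mm [-6.2  0.3 14.2]
30 wire in tool mm [-6.2  0.3 29. ]
40 wire in tool mm [-3.7  0.3 43.6]
50 wire in tool mm [ 1.4  0.3 57.5]
```

```bash
cat >> h.py <<'E'
def ringfit(name,img):
    c=cam(name);S=cv2.cvtColor(img,cv2.COLOR_RGB2HSV)[...,1].astype(np.float32);lat=np.array([.9598,.2806,0]);out=[]
    for ph in range(-10,96,2):
        q=np.radians(ph);v=[]
        for y in(.024,-.024):
            for r in np.linspace(.035,.066,16):
                u=proj(c,H+r*(fr*np.cos(q)-up*np.sin(q))+y*lat);x0,y0=np.round(u).astype(int)
                if 1<=x0<511 and 1<=y0<383: v.append(S[y0-1:y0+2,x0-1:x0+2].min())
        if len(v)>20: out.append((np.mean(v),ph))
    print(name,[(int(p),round(float(m))) for m,p in sorted(out)[:6]])
E
python3 - <<'E'
from h import *
ringfit('scene',np.load('s2.npy'))
for n in('scene','wrist'):ringfit(n,get_image(n))
E
```

```text
scene [(4, 11), (6, 11), (8, 12), (2, 12), (10, 13), (0, 18)]
scene [(-2, 16), (0, 16), (2, 17), (-4, 18), (4, 18), (-6, 19)]
wrist [(0, 6), (2, 6), (4, 6), (-4, 6), (-2, 6), (8, 6)]
```

Request:
jog_arm(rows=[[[0, 0, 0.4, 0, 0, 0, -1], [0, 0, 0.4, 0, 0, 0, -1], [0, 0, 0, 0, 0, 0, -1]]])

```text
clock: 21.35
eef_pos: [0.6036, -0.0364, 0.1081]
ee_rot: [-0.173, 0.586, 0.781, 0.13]
ft_force: [-0.8, 0.0, -0.7]
gripper_width: 0.0
grip_force: 0.0
```

Run:
```python
from h import *
wire(*pose())
for n in('scene',):ringfit(n,get_image(n))
```

```text
t21.35 p [ 0.6036 -0.0364  0.1081] xhead 106.29 z [-0.119  0.406 -0.906] F [-0.8  0.  -0.7] M [-0.38 -0.17  0.02] w0.000 g0
0 wire in tool mm [  1.5   0.3 -22.3]
10 wire in tool mm [-3.6  0.3 -8.4]
20 wire in tool mm [-6.2  0.3  6.2]
30 wire in tool mm [-6.2  0.3 21. ]
40 wire in tool mm [-3.6  0.3 35.6]
50 wire in tool mm [ 1.4  0.3 49.5]
scene [(0, 15), (-2, 16), (2, 16), (-4, 17), (4, 18), (-6, 20)]
```

Request:
jog_arm(rows=[[[0.3, 0, -0.5, 0, 5, 0, -1], [0.2, 0, 0, 0, 5, 0, -1], [0, 0, 0, 0, 0, 0, -1], [0, 0, 0, 0, 0, 0, -1]]])

```text
clock: 21.9
eef_pos: [0.6032, -0.0343, 0.1152]
ee_rot: [-0.24, 0.572, 0.763, 0.18]
ft_force: [0.2, 0.0, -1.0]
gripper_width: 0.003
grip_force: 0.0
```

Run:
```python
from h import *
wire(*pose())
```

```text
t21.90 p [ 0.6032 -0.0343  0.1152] xhead 106.30 z [-0.161  0.549 -0.82 ] F [ 0.2  0.  -1. ] M [-0.43 -0.16 -0.  ] w0.003 g0
0 wire in tool mm [ -0.5   0.1 -17.1]
10 wire in tool mm [-7.9  0.1 -4.3]
20 wire in tool mm [-12.9   0.1   9.6]
30 wire in tool mm [-15.5   0.1  24.2]
40 wire in tool mm [-15.4   0.1  39. ]
50 wire in tool mm [-12.9   0.1  53.6]
```

Request:
jog_arm(rows=[[[0, 0, 0.5, 0, 0, 0, -1], [0, 0, 0.4, 0, 0, 0, -1], [0, 0, 0, 0, 0, 0, -1]]])

```text
clock: 22.28
eef_pos: [0.602, -0.0297, 0.1081]
ee_rot: [-0.239, 0.572, 0.764, 0.18]
ft_force: [1.1, -5.0, 2.2]
gripper_width: -0.002
grip_force: 2.6
```

Request:
jog_arm(rows=[[[-0.1, 0, 0.3, 0, 0, 0, -1], [-0.1, 0, 0.3, 0, 0, 0, -1], [0, 0, 0, 0, 0, 0, -1]]])

```text
clock: 22.65
eef_pos: [0.6016, -0.0283, 0.102]
ee_rot: [-0.239, 0.572, 0.764, 0.18]
ft_force: [2.2, -7.4, 1.6]
gripper_width: 0.003
grip_force: 3.0
```

Run:
```python
from h import *
wire(*pose())
for n in('scene',):ringfit(n,get_image(n))
```

```text
t22.65 p [ 0.6016 -0.0283  0.102 ] xhead 106.36 z [-0.159  0.548 -0.821] F [ 2.2 -7.4  1.6] M [-1.5  -0.37  0.08] w0.003 g3
0 wire in tool mm [  2.   -0.  -31.5]
10 wire in tool mm [ -5.4  -0.1 -18.7]
20 wire in tool mm [-10.4  -0.1  -4.8]
30 wire in tool mm [-12.9  -0.1   9.8]
40 wire in tool mm [-12.9  -0.1  24.7]
50 wire in tool mm [-10.3  -0.1  39.2]
scene [(4, 11), (6, 11), (8, 12), (10, 13), (2, 13), (0, 17)]
```

Request:
jog_arm(rows=[[[-0.4, 0, 0.2, 0, 0, 0, -1], [-0.3, 0, 0.5, 0, 0, 0, -1], [0, 0, 0, 0, 0, 0, -1]]])

```text
clock: 23.08
eef_pos: [0.6014, -0.0288, 0.0916]
ee_rot: [-0.241, 0.572, 0.763, 0.18]
ft_force: [0.9, -0.0, 4.0]
gripper_width: -0.004
grip_force: 1.6
```

Run:
```python
from h import *
wire(*pose())
for n in('scene',):ringfit(n,get_image(n))
```

```text
t23.07 p [ 0.6014 -0.0288  0.0916] xhead 106.29 z [-0.162  0.551 -0.819] F [ 0.9 -0.   4. ] M [-0.16 -0.02  0.04] w-0.004 g2
0 wire in tool mm [  8.4   0.3 -39.8]
10 wire in tool mm [  0.9   0.3 -26.9]
20 wire in tool mm [ -4.1   0.3 -13. ]
30 wire in tool mm [-6.7  0.3  1.6]
40 wire in tool mm [-6.7  0.3 16.4]
50 wire in tool mm [-4.2  0.3 31. ]
scene [(10, 12), (12, 12), (14, 13), (8, 14), (16, 14), (6, 18)]
```

Request:
jog_arm(rows=[[[-0.27, 0, 0.68, 0, 0, 0, -1], [-0.22, 0, 0.7, 0, 0, 0, -1], [0, 0, 0, 0, 0, 0, -1]]])

```text
clock: 23.5
eef_pos: [0.6003, -0.0252, 0.0774]
ee_rot: [-0.241, 0.572, 0.763, 0.18]
ft_force: [0.2, -0.8, 3.2]
gripper_width: -0.001
grip_force: 1.7
```

Run:
```python
from h import *
wire(*pose())
for n in('scene',):ringfit(n,get_image(n))
```

```text
t23.50 p [ 0.6003 -0.0252  0.0774] xhead 106.28 z [-0.162  0.551 -0.819] F [ 0.2 -0.8  3.2] M [-0.12 -0.06  0.01] w-0.001 g2
0 wire in tool mm [ 13.5   0.3 -53.6]
10 wire in tool mm [  6.    0.3 -40.8]
20 wire in tool mm [  1.    0.3 -26.9]
30 wire in tool mm [ -1.6   0.3 -12.3]
40 wire in tool mm [-1.6  0.3  2.5]
50 wire in tool mm [ 0.9  0.4 17.1]
scene [(24, 12), (18, 12), (22, 12), (20, 13), (16, 20), (26, 20)]
```

Following the arc well (≈20°, about 3–4 N). Continuing.

Request:
jog_arm(rows=[[[-0.15, 0, 0.73, 0, 0, 0, -1], [-0.1, 0, 0.73, 0, 0, 0, -1], [0, 0, 0, 0, 0, 0, -1]]])

```text
clock: 23.92
eef_pos: [0.5985, -0.0192, 0.0641]
ee_rot: [-0.241, 0.572, 0.763, 0.18]
ft_force: [0.8, -0.8, 3.6]
gripper_width: -0.003
grip_force: 1.4
```

Request:
jog_arm(rows=[[[0, 0, 0.74, 0, 0, 0, -1], [0, 0, 0.74, 0, 0, 0, -1], [0, 0, 0, 0, 0, 0, -1]]])

```text
clock: 24.3
eef_pos: [0.5959, -0.0108, 0.0517]
ee_rot: [-0.241, 0.572, 0.763, 0.18]
ft_force: [0.2, 0.5, 0.5]
gripper_width: -0.001
grip_force: 0.3
```

Run:
```python
from h import *
wire(*pose())
for n in('scene',):ringfit(n,get_image(n))
```

```text
t24.30 p [ 0.5959 -0.0108  0.0517] xhead 106.28 z [-0.162  0.551 -0.819] F [0.2 0.5 0.5] M [-0.42 -0.11 -0.05] w-0.001 g0
0 wire in tool mm [ 15.9   0.4 -83.2]
10 wire in tool mm [  8.5   0.4 -70.4]
20 wire in tool mm [  3.4   0.4 -56.5]
30 wire in tool mm [  0.8   0.4 -41.9]
40 wire in tool mm [  0.8   0.4 -27.1]
50 wire in tool mm [  3.4   0.4 -12.5]
scene [(38, 9), (40, 10), (42, 10), (44, 11), (46, 25), (36, 25)]
```

Request:
jog_arm(rows=[[[0.1, 0, 0.74, 0, 0, 0, -1], [0.15, 0, 0.72, 0, 0, 0, -1], [0.2, 0, 0.7, 0, 0, 0, -1], [0, 0, 0, 0, 0, 0, -1], [0, 0, 0, 0, 0, 0, -1]]])

```text
clock: 24.98
eef_pos: [0.592, 0.0041, 0.0374]
ee_rot: [-0.241, 0.572, 0.763, 0.18]
ft_force: [0.1, -1.6, -0.1]
gripper_width: -0.002
grip_force: 0.0
```

Run:
```python
from h import *
pose()
for n in('scene','top'):ringfit(n,get_image(n))
```

```text
t24.98 p [0.592  0.0041 0.0374] xhead 106.31 z [-0.161  0.55  -0.819] F [ 0.1 -1.6 -0.1] M [-0.48 -0.18  0.01] w-0.002 g0
scene [(90, 16), (92, 17), (88, 17), (94, 18), (46, 18), (48, 18)]
top [(90, 17), (92, 18), (94, 22), (88, 23), (86, 30), (84, 37)]
```

Request:
jog_arm(rows=[[[-0.5, 0, -2, 0, 0, 0, -1], [0, 0, -4, 0, 0, 0, -1], [0, 0, -5, 0, 0, 0, -1], [0, 0, -5, 0, 0, 0, -1], [0, 0, 0, 0, 0, 0, -1]]])

```text
clock: 25.7
eef_pos: [0.6202, -0.0904, 0.1681]
ee_rot: [-0.238, 0.573, 0.763, 0.181]
ft_force: [0.8, 0.2, -0.4]
gripper_width: -0.003
grip_force: 0.0
```

Request:
jog_arm(rows=[[[0, 0, 0, 0, 0, 0, -1], [0, 0, 0, 0, 0, 0, -1], [0, 0, 0, 0, 0, 0, -1]]])

```text
clock: 26.08
eef_pos: [0.6185, -0.0872, 0.1649]
ee_rot: [-0.241, 0.572, 0.763, 0.18]
ft_force: [0.1, -0.4, -0.3]
gripper_width: -0.005
grip_force: 0.0
```

Run:
```python
from h import *
pose()
for n in('scene','top','wrist'):ringfit(n,get_image(n))
# grip top position: steel low-saturation check vs the frame before pressing is skipped; measure grip top in scene by template
a=get_image('scene');s=np.load('s2.npy');c=cam('scene')
u,v=np.round(proj(c,H+[0,0,.03])).astype(int)
t=s[v-12:v+8,u-7:u+8]; r=cv2.matchTemplate(a[v-22:v+18,u-17:u+18],t,cv2.TM_CCOEFF_NORMED);print(cv2.minMaxLoc(r),'expected (10,10)')
```

```text
t26.07 p [ 0.6185 -0.0872  0.1649] xhead 106.30 z [-0.162  0.551 -0.819] F [ 0.1 -0.4 -0.3] M [-0.5  -0.15  0.02] w-0.005 g0
scene [(92, 16), (94, 17), (90, 17), (88, 18), (86, 20), (84, 42)]
top [(90, 23), (92, 24), (88, 27), (94, 28), (86, 34), (84, 39)]
wrist [(90, 5), (88, 5), (86, 5), (92, 5), (94, 6), (84, 16)]
(-0.5292891263961792, 0.6588316559791565, (20, 20), (20, 1)) expected (10,10)
```

Run:
```python
from h import *
a=get_image('scene');s=np.load('s2.npy');c=cam('scene')
S=lambda i:cv2.cvtColor(i,cv2.COLOR_RGB2HSV)[...,1]
u,v=np.round(proj(c,H+[0,0,.05])).astype(int)
print(u,v)
for n,i in(('before',s),('now',a)):
    m=(S(i)[v-10:v+14,u-8:u+9]<60).astype(int)
    print(n);print('\n'.join(''.join('#' if x else '.' for x in r) for r in m))
```

```text
297 229
before
.................
.................
.................
.................
.................
.................
.....###.........
....######.......
...#########.....
...#########.....
...#########.....
####.#######.....
..########.#.....
...#.####..#.....
...########......
...#######.#.....
#############....
########..###....
############.....
####.####.#......
#####.###.#......
##########.#.....
#########.###....
##############...
now
.................
.................
.................
.................
.................
.................
.......##........
......#####......
.....########....
....##########...
....##########...
....#########....
....#########....
....########.....
....#######.#....
.#..########.....
##############...
##############...
########.#.#.....
###.#########....
##########.##....
####.########....
#######.##.##....
##.###########...
```

Run:
```python
from h import *
c=cam('scene');a=get_image('scene');s=np.load('scene.npy')
S=lambda i:cv2.cvtColor(i,cv2.COLOR_RGB2HSV)[...,1]
def sil(i,P,head,n):
    q=np.radians(head);x=np.array([np.cos(q),np.sin(q),0]);y=np.array([-x[1],x[0],0])
    cs=np.array([proj(c,np.array(P)+[0,0,.056]+sx*.01*x+sy*.008*y) for sx in(-1,1) for sy in(-1,1)])
    u,v=np.round(cs.mean(0)).astype(int)
    m=S(i)[v-8:v+9,u-7:u+8]<60
    print(n,'pred top row %.1f, cols %.1f-%.1f'%(cs[:,1].min(),cs[:,0].min(),cs[:,0].max()),'origin',u-7,v-8);print('\n'.join(''.join('#' if x else '.' for x in r) for r in m))
sil(s,[.5491,-.2484,.082],113.4,'start'); sil(a,[.5823,.0375,.123],106.3,'now')
b=get_image('top');o=np.load('w4.npy')
```

```text
start pred top row 167.9, cols 240.7-249.5 origin 238 163
...............
...............
...............
...............
...............
...............
.....###.......
....#######....
....########...
....#######....
#...#..###.....
###.###.#.#....
...####.#......
....#####.#....
....###...#....
....###.#..#...
....##.##.###..
now pred top row 225.0, cols 292.0-302.9 origin 290 221
...............
...............
...............
...............
......##.......
.....#####.....
....########...
...##########..
...##########..
...#########...
...########....
...#######.#...
...#########...
#..#.##.####...
#############..
######.######..
##.######.#....
```

Both views show the ring shut at 90°. The pin's height is only known to about 3 mm from here, so I'll press gently on its head to be sure the collar is home.

Run:
```python
from h import *
p,R=pose()
A=p+[0,0,.08]; B=np.array([.5823,.0373,.235])
print(np.round(R.T@(A-p)*100/2,2)); plan(A,R,B,down(106.3),5)
```

```text
t26.43 p [ 0.6188 -0.0878  0.1655] xhead 106.30 z [-0.161  0.551 -0.819] F [-0.1 -0.1 -0.6] M [-0.5  -0.16  0.04] w0.002 g0
[ 2.29 -0.   -3.28]
[[ 2.01  0.    1.67 -0.   -7.    0.  ]
 [ 2.2   0.    1.41 -0.   -7.    0.  ]
 [ 2.36  0.    1.13 -0.   -7.    0.  ]
 [ 2.48  0.    0.83 -0.   -7.    0.  ]
 [ 2.56  0.    0.53 -0.   -7.    0.  ]]
```

Request:
jog_arm(rows=[[[2.29, 0, -3.28, 0, 0, 0, -1], [2.29, 0, -3.28, 0, 0, 0, -1], [2.0, 0, 1.67, 0, -7, 0, -1], [2.2, 0, 1.41, 0, -7, 0, -1], [2.36, 0, 1.13, 0, -7, 0, -1]]])

```text
clock: 27.05
eef_pos: [0.594, -0.0098, 0.2331]
ee_rot: [-0.091, 0.597, 0.793, 0.073]
ft_force: [-0.7, 0.6, -0.8]
gripper_width: 0.002
grip_force: 0.0
```

Request:
jog_arm(rows=[[[2.48, 0, 0.83, 0, -7, 0, -1], [2.56, 0, 0.53, 0, -7, 0, -1], [0, 0, 0, 0, 0, 0, -1], [0, 0, 0, 0, 0, 0, -1]]])

```text
clock: 27.55
eef_pos: [0.5797, 0.0401, 0.2284]
ee_rot: [0.004, 0.601, 0.799, 0.001]
ft_force: [1.2, 0.3, -0.6]
gripper_width: -0.0
grip_force: 0.0
```

Request:
jog_arm(rows=[[[0, 0, 2.5, 0, 0, 0, -1], [0, 0, 2.0, 0, 0, 0, -1], [0, 0, 0.5, 0, 0, 0, -1], [0, 0, 0, 0, 0, 0, -1]]])

```text
clock: 28.05
eef_pos: [0.5804, 0.0387, 0.1781]
ee_rot: [0.004, 0.602, 0.799, 0.0]
ft_force: [-0.5, 0.5, -0.7]
gripper_width: -0.004
grip_force: 0.0
```

```bash
python3 -c "
from h import *
p,R=pose();print(R.T@(np.array([.5823,.0373,.179])-p)*1000)"
```

```text
t28.05 p [0.5804 0.0387 0.1781] xhead 105.98 z [ 0.006 -0.004 -1.   ] F [-0.5  0.5 -0.7] M [ 0.04 -0.02 -0.01] w-0.004 g0
[-1.87959653  1.48940329 -0.87609857]
```

Request:
jog_arm(rows=[[[-0.2, 0.15, 0.5, 0, 0, 0, -1], [0, 0, 0.4, 0, 0, 0, -1], [0, 0, 0.3, 0, 0, 0, -1], [0, 0, 0, 0, 0, 0, -1]]])

```text
clock: 28.55
eef_pos: [0.582, 0.0383, 0.166]
ee_rot: [0.004, 0.601, 0.799, 0.0]
ft_force: [-0.2, -1.0, -1.0]
gripper_width: -0.005
grip_force: 0.0
```

Request:
jog_arm(rows=[[[0, 0, 0.2, 0, 0, 0, -1], [0, 0, 0.2, 0, 0, 0, -1], [0, 0, 0, 0, 0, 0, -1]]])

```text
clock: 28.92
eef_pos: [0.5821, 0.0382, 0.1621]
ee_rot: [0.004, 0.601, 0.799, 0.001]
ft_force: [-0.0, -0.3, -0.0]
gripper_width: 0.003
grip_force: 0.0
```

Request:
jog_arm(rows=[[[0, 0, 0.2, 0, 0, 0, -1], [0, 0, 0.1, 0, 0, 0, -1], [0, 0, 0, 0, 0, 0, -1]]])

```text
clock: 29.3
eef_pos: [0.5821, 0.0381, 0.1591]
ee_rot: [0.004, 0.601, 0.799, 0.001]
ft_force: [-0.8, 0.0, -0.2]
gripper_width: -0.003
grip_force: 0.0
```

Request:
jog_arm(rows=[[[0, 0, 0.1, 0, 0, 0, -1], [0, 0, 0.1, 0, 0, 0, -1], [0, 0, 0, 0, 0, 0, -1]]])

```text
clock: 29.68
eef_pos: [0.5822, 0.0381, 0.1571]
ee_rot: [0.004, 0.601, 0.799, 0.001]
ft_force: [-1.1, 0.2, 0.3]
gripper_width: -0.0
grip_force: 0.0
```

Request:
jog_arm(rows=[[[0, 0, 0.1, 0, 0, 0, -1], [0, 0, 0.05, 0, 0, 0, -1], [0, 0, 0, 0, 0, 0, -1]]])

```text
clock: 30.05
eef_pos: [0.5822, 0.0381, 0.1557]
ee_rot: [0.004, 0.601, 0.799, 0.001]
ft_force: [-0.9, 0.0, -0.3]
gripper_width: 0.0
grip_force: 0.0
```

Request:
jog_arm(rows=[[[0, 0, 0.1, 0, 0, 0, -1], [0, 0, 0, 0, 0, 0, -1]]])

```text
clock: 30.3
eef_pos: [0.5822, 0.0381, 0.1546]
ee_rot: [0.004, 0.601, 0.799, 0.001]
ft_force: [-0.2, -0.8, 0.4]
gripper_width: -0.003
grip_force: 0.0
```

Request:
jog_arm(rows=[[[0, 0, 0.1, 0, 0, 0, -1], [0, 0, 0, 0, 0, 0, -1]]])

```text
clock: 30.55
eef_pos: [0.5823, 0.0381, 0.1538]
ee_rot: [0.004, 0.601, 0.799, 0.001]
ft_force: [-0.7, 0.7, 0.4]
gripper_width: -0.003
grip_force: 0.2
```

Request:
jog_arm(rows=[[[0, 0, 0.1, 0, 0, 0, -1], [0, 0, 0, 0, 0, 0, -1]]])

```text
clock: 30.8
eef_pos: [0.5827, 0.0383, 0.1535]
ee_rot: [0.005, 0.601, 0.799, 0.001]
ft_force: [0.2, 0.1, 6.2]
gripper_width: -0.002
grip_force: 3.0
```

Request:
jog_arm(rows=[[[0, 0, 0.1, 0, 0, 0, -1], [0, 0, 0, 0, 0, 0, -1]]])

```text
clock: 31.05
eef_pos: [0.583, 0.0384, 0.1534]
ee_rot: [0.005, 0.601, 0.799, 0.002]
ft_force: [-2.1, 1.2, 11.9]
gripper_width: -0.003
grip_force: 6.1
```

The head is stiff at 12 N with no movement, so the collar is home. Retreating.

Request:
jog_arm(rows=[[[0, 0, -1, 0, 0, 0, -1], [0, 0, -4, 0, 0, 0, -1], [0, 0, -4, 0, 0, 0, -1], [0, 0, 0, 0, 0, 0, -1], [0, 0, 0, 0, 0, 0, -1]]])

```text
clock: 31.68
eef_pos: [0.5814, 0.0384, 0.2412]
ee_rot: [0.004, 0.601, 0.799, 0.0]
ft_force: [-1.0, 0.3, -0.3]
gripper_width: -0.002
grip_force: 0.0
```

Run:
```python
from h import *
pose()
for n in('scene','top'):ringfit(n,get_image(n))
print(close_job())
```

```text
t31.68 p [0.5814 0.0384 0.2412] xhead 106.07 z [ 0.006 -0.004 -1.   ] F [-1.   0.3 -0.3] M [-0.01 -0.02 -0.04] w-0.002 g0
scene [(90, 27), (88, 27), (92, 28), (94, 28), (86, 33), (84, 53)]
top [(92, 23), (90, 24), (94, 26), (88, 30), (86, 38), (84, 44)]
the job is handed in; nothing more can be done
None
```

The linchpin is home in the bar's hole with its ring snapped shut past the lower end, the gripper is clear of everything, and I handed the job in at about 32 s; the hand-in returned no verdict.

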